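# Wedge the tool rest into the tapered dovetail of the sharpening jig

## Robot

A 6-joint arm with a two-finger parallel gripper is mounted at the origin on a cart in front of the work surface, level with it; the furniture and walls round the work are solid. World frame = base frame: x ahead of the robot, y to its left, z up, the work surface at z = 0. Lengths are in m, angles in rad, forces in N, time in s.
With the tool pointing down it reaches from about 0.35 to 0.85 m from the base axis. Payload 8.1 kg.
Tool frame: the origin (TCP) lies at the very end of the fingers, on their centre line; the grasp point (between the pads) lies 19 mm behind it; z points along the fingers, y is the direction in which the jaws open and shut (so a half turn about z gives the same grasp; the last joint's range is limited). The gripper opens to 85 mm and grips with 20 to 120 N. Pads are 22 mm wide; open, the fingers measure 114 mm over their backs; the gripper's body (76 mm by 85 mm) begins 54 mm behind the grasp point. The pads swing forward as they close: fully open they stand 13 mm farther back than shut.
Start: joints at [1.216, 0.13, 1.488, -0, 1.523, -0.085], TCP at [0.16, 0.578, 0.231] pointing down, gripper open.
Joint ranges: [-2.96, 2.96], [-0.89, 2.26], [0.02, 2.5], [-1.34, 4.48], [0, 2.73], [-2.66, 2.66]. Speed limits (rad/s): [2.39, 2.39, 2.79, 3.14, 3.14, 3.14].

## Interface

Orientations are given as a unit quaternion [x, y, z, w].
In Python, from rig import * gives the robot as it stands. The module is installed in compiled form; this text tells all that it offers.
- The arm moves only by the shell command python3 -m creep 'ROWS'. ROWS is JSON, a list of rows, each a list of 3 entries, a list of its own where there are three numbers: the turn, a rotation vector about the world's x, y, z in rad, then the shift along the world's x, y, z in m, then the gripper's target within -1 to 1 (shut at 1, half-way at 0, fully open at -1). In form: [[[rx, ry, rz], [x, y, z], gripper], ...]. A call has 1 to 10 rows; each row shifts and turns the commanded pose from where the row before left it; what a row does not reach is not made up. A row lasts 1/12 s, in which the tool goes at most 41.7 mm and 7.16 degrees, less where a joint would pass 70% of its speed; a pose out of reach is approached as far as the arm can. A call with a gripper value outside its range is refused whole. The fingers move at their own pace and stop on an object; the grip force is fixed at half the most. Time passes only in rows, so rows that do not move let the fingers close. It gives the time, the measured TCP pose, the force and the opening at its end, in the units of the state.
- state(): the state, without advancing time (a new reading comes with each control period).
- capture(name): name is "side" or "top"; returns the picture (384x512x3 uint8, blue, green, red); there is no depth.
- get_calibration(name): a dict with "vfov" (degrees; the focal length in pixels is half the picture's height over the tangent of half this angle, whatever the lens; pixels are square), "cx", "cy" (the principal point, pixels), "view" (4x4, takes a point from world to camera coordinates). Camera axes: x right, y up, looking along -z (the intrinsics and any distortion apply to the point x, -y, -z); pixel columns grow to the right and rows downward; lengths in m; the calibration is good to about 2 mm. A picture is of the moment at which its call begins. get_calibration takes no time and is no camera call.
- sign_off(): hands the job in, once; it reports no verdict.
The state is a dict: "time": time; "q": joint angles; "joint_velocities": joint speeds; "tau": joint torques, N m; "eef_pos": TCP position; "eef_rot": TCP orientation; "force": force on the tool from outside, world axes, zero at the start; "moment": the same for the moment, N m; "grip_width": opening from 0.0 (shut) to 1.0 (fully open).
Only numpy, scipy, OpenCV 4.12 (cv2) and the standard library are available. Lean on these libraries where they do the work, as an engineer would, in place of code of your own. Each camera call takes 0.05 s, during which the arm holds its last target. There are 200 camera calls.

## Task

Fit the steel tool rest that has the tapered dovetail shoe to the sharpening jig: stand it on the jig's bare landing with the shoe's narrow end towards the open mouth of the dovetail way, then slide it in along the way until it binds, and push it on firmly (about 12 N, no more than 18) so that it is wedged tight, flat on the floor of the way, and stays so when let go. Feel for the point where it binds, do not ram it, and leave the other tool rest, the one with the plain flat foot, where it is.

Things in the scene. Friction and masses are not known exactly. Their poses are not given: they have to be found in the camera images.
- jig: Sharpening jig fixed to the bench: grey plate 120 mm wide, 12 mm thick; origin on its underside, z up, +x along the dovetail way from its mouth to its narrow end; the plate runs from x = -165 to +125 mm. Its top is the floor of the way. Rails stand from x = -45 to +70 mm, their ribs 20 mm above the floor, 93 mm over all. At x = 101 mm a stone 34 x 78 mm, top 40 mm above the bench.
- landing (a point): Middle of the jig's bare landing in front of the mouth, on the plate's top: x = -82 mm, y = 0, z = 12 mm of the jig; the dovetail rest's origin put here, its nose is 7 mm before the mouth. The landing runs from x = -165 to -45 mm; two screw heads, 11 mm wide and 4 mm high, stand at its corners (x = -155, y = +-50 mm). Axes as the jig.
- way_mouth (a point): Centre of the way's open end, on its floor (x = -45, z = 12 mm of the jig). Half width here 24.9 mm, 9 mm above the floor; each side closes in 0.05 mm per mm along +x. The -y rail is a stiff sprung gib (35 N/mm), set up to 1.5 mm in or out: the rest first binds with its origin anywhere from jig x = -4 to 28 mm and seats some 2 to 10 mm on. Poses and pictures cannot tell where.
- dovetail_rest: Loose steel tool rest to fit, 0.2 to 0.4 kg; origin at the middle of its shoe's underside, z up, +x to the narrow end. Shoe 60 x 47 mm, 16 mm high, half width 20.5 mm in front, 9 mm up. A tail ends in a push pad, back face at x = -65 mm, 36 mm wide, 16 mm high: push low there, for a push higher up tips and cocks the shoe. Post 22 x 28 mm, up to z = 45 mm. The taper locks by friction.
- dovetail_rest_bar (a point): Centre of the dovetail rest's bar, 51 mm above the shoe's underside; the bar is 22 mm in x, 90 mm in y, 14 mm high, its front and back faces flush with the post's. Good to grip across the 22 mm, fingers in front of and behind it.
- flat_rest_bar (a point): Centre of the bar (22 x 124 x 14 mm) of the other steel tool rest, whose foot is a plain rectangle 70 x 76 mm; 51 mm above its underside. Not to be moved.
Not all that is in view belongs to the job. Leave any turquoise or yellow look-alike of the dovetail_rest alone.

How it is judged:
On the way:
1. the dovetail rest stands on the jig's floor, lined up with the way, at its mouth (x of dovetail_rest in the frame of jig between -0.12 and -0.03 m and y of dovetail_rest in the frame of jig between -0.008 and 0.008 m and z of dovetail_rest in the frame of jig below 0.016 m and contact force between dovetail_rest and jig above 0.5 N), for 0.1 s.
At the end, for the whole second after the job is handed in: The dovetail rest is let go and sits in the way, flat on its floor (within 3 mm), parallel within 0.06 rad, centred within 4 mm, its origin at x = -10 to 46 mm of the jig, at rest, and wedged: it still presses on the jig with more than 10 N (its weight is under 4 N) (contact force between dovetail_rest and jig above 10 N and x of dovetail_rest in the frame of jig between -0.01 and 0.046 m and y of dovetail_rest in the frame of jig between -0.004 and 0.004 m and z of dovetail_rest in the frame of jig below 0.015 m and angle between the x axis of dovetail_rest and the x axis of jig, either way round below 0.06 rad and angle between the z axis of dovetail_rest and the z axis of jig, either way round below 0.05 rad and linear speed of dovetail_rest below 0.005 m/s); the robot touches nothing.
It fails at once if the dovetail rest, between the rails, is rammed: it presses on the jig with more than 50 N (contact force between dovetail_rest and jig above 50 N and x of dovetail_rest in the frame of jig above -0.03 m).
It fails at once if the flat-footed rest is shifted by more than 20 mm (distance of flat_rest_bar from where it was at the start of the episode above 0.02 m).
It also fails if it takes over 61 s, if anything falls off the work surface, if the arm or the gripper's body presses on something with over 40 N, if the wrist force passes 120 N, or if a joint passes its speed limit or range.

## Working session

There is one attempt and no reset: what is moved stays moved. The work goes in short steps, Python scripts to look and compute and a shell command to move; the robot and the scene stay as the last step left them, time stands still between calls to the robot, and variables do not carry over. Pictures are saved under pics/ and viewed, about 8 in all and at most 12, crops included, and the job is handed in when it is done.

```bash
mkdir -p pics
python3 - <<'E'
from rig import *
import cv2
for n in("top","side"):
    cv2.imwrite(f"pics/{n}0.png",cv2.resize(capture(n),None,fx=1.5,fy=1.5,interpolation=cv2.INTER_CUBIC)); c=get_calibration(n); print(n,c)
s=state();print(s["time"],s["eef_pos"],s["eef_rot"],s["force"],s["grip_width"])
E
```

```text
top {'vfov': 55.85134470883222, 'cx': 254.87693674736914, 'cy': 191.94683321608298, 'view': array([[-0.0067236 , -0.99993533,  0.00917273,  0.15205814],
       [ 0.9944273 , -0.00572089,  0.10526929, -0.4868319 ],
       [-0.10521   ,  0.0098294 ,  0.99440145, -1.54892549],
       [ 0.        ,  0.        ,  0.        ,  1.        ]])}
side {'vfov': 43.58937338535106, 'cx': 251.41548008661783, 'cy': 192.72431873307042, 'view': array([[ 0.99923716,  0.02949786, -0.02559266, -0.49846225],
       [ 0.01123242,  0.41055959,  0.91176458, -0.15652535],
       [ 0.03740241, -0.91135652,  0.40991506, -1.68390975],
       [ 0.        ,  0.        ,  0.        ,  1.        ]])}
0.1 [0.15972953 0.57784257 0.23031539] [ 1.34482407e-01  9.90915629e-01 -8.14246326e-04 -1.85827773e-04] [-0.89832372 -0.0411432  -1.06757533] 1.0023522003479568
```

View pics/top0.png

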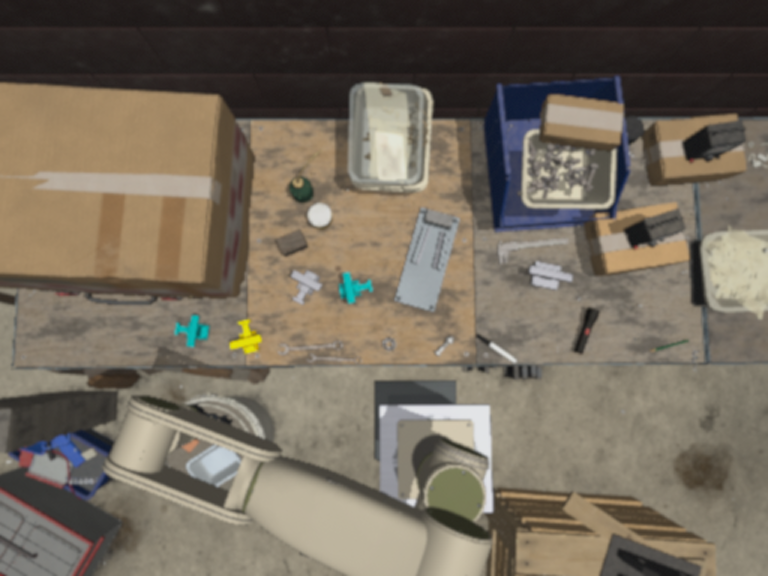

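View pics/side0.png

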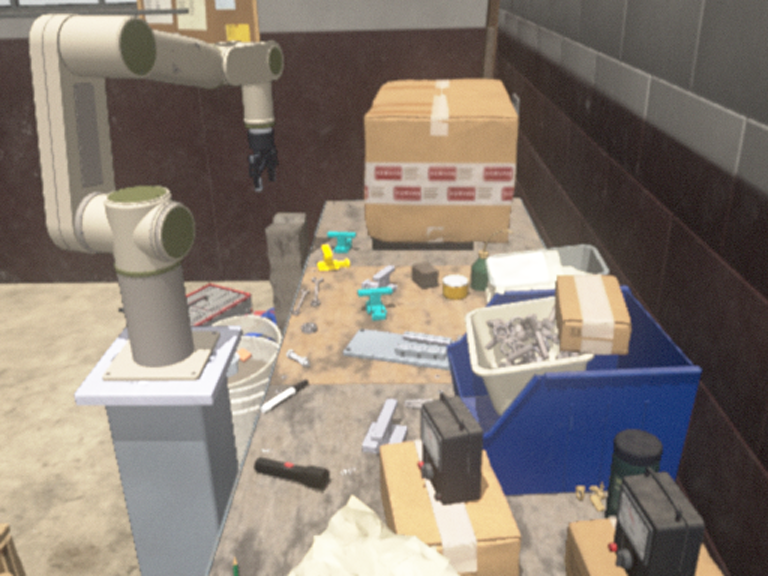

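```bash
cat > h.py <<'E'
from rig import *
import cv2, numpy as np
from scipy.spatial.transform import Rotation as R
def cal(n):
    c=get_calibration(n); f=192/np.tan(np.radians(c["vfov"]/2)); return c,f
def ray(n,u,v,z):
    c,f=cal(n); V=c["view"]; d=V[:3,:3].T@np.array([(u-c["cx"])/f,-(v-c["cy"])/f,-1]); o=-V[:3,:3].T@V[:3,3]
    return o+d*(z-o[2])/d[2]
def proj(n,p):
    c,f=cal(n); q=c["view"]@np.append(p,1); return np.array([c["cx"]+f*q[0]/-q[2],c["cy"]-f*q[1]/-q[2]])
def crop(n,x0,y0,w,h,k):
    im=capture(n)[y0:y0+h,x0:x0+w]; return cv2.resize(im,None,fx=k,fy=k,interpolation=cv2.INTER_CUBIC)
E
python3 - <<'E'
from h import *
a=crop("top",180,165,70,50,8); b=crop("top",255,130,60,85,7)
c=np.zeros((600,420+0+400,3),np.uint8)
c=np.hstack([cv2.copyMakeBorder(cv2.resize(a,(420,300)),0,295,0,0,cv2.BORDER_CONSTANT),cv2.resize(b,(357,506)) if 0 else cv2.copyMakeBorder(cv2.resize(b,(360,510)),0,85,0,0,cv2.BORDER_CONSTANT)])
s=crop("side",225,165,60,40,7); c[301:581,0:420]=s
cv2.imwrite("pics/c1.png",c)
for n,u,v,z in[("top",305/1.5,285/1.5,.05),("top",550/1.5,270/1.5,.05),("top",412/1.5,300/1.5,.012),("top",440/1.5,218/1.5,.04)]: print(ray(n,u,v,z))
E
```

```text
[0.49475684 0.36943272 0.05      ]
[ 0.53405082 -0.33211793  0.05      ]
[0.45323549 0.06258328 0.012     ]
[ 0.68992009 -0.02016104  0.04      ]
```

View pics/c1.png

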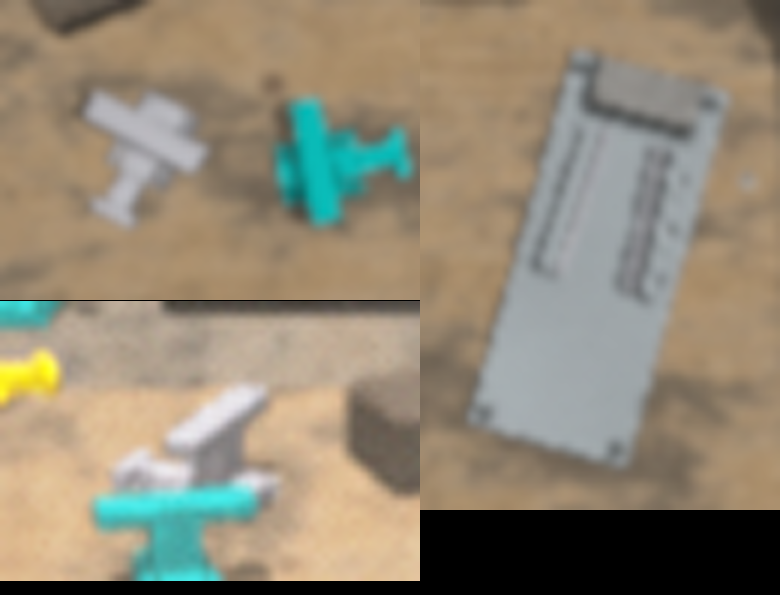

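Run:
```python
from h import *
ims=[capture("top").astype(np.float32) for _ in range(4)]; im=np.mean(ims,0)
def up(x0,y0,w,h,k=8): return cv2.resize(im[y0:y0+h,x0:x0+w],None,fx=k,fy=k,interpolation=cv2.INTER_CUBIC).clip(0,255)
def rect(m,x0,y0,k=8):
    n,l,st,ce=cv2.connectedComponentsWithStats(m.astype(np.uint8)); i=1+np.argmax(st[1:,4]); mm=(l==i).astype(np.uint8)
    cs,_=cv2.findContours(mm,0,1); r=cv2.minAreaRect(max(cs,key=cv2.contourArea)); b=cv2.boxPoints(r)
    return mm,b,(b+.5)/k-.5+[x0,y0]
# jig
a=up(258,132,54,82); sat=a[...,2]-a[...,0]   # R-B: wood>0
mm,b,B=rect(sat<22,258,132)
P=np.array([ray("top",u,v,.012) for u,v in B]); print("jig",P[:,:2].round(4),[np.linalg.norm(P[i]-P[i-1]).round(4) for i in range(4)],P.mean(0))
cv2.drawContours(a,[b.astype(int)],0,(0,0,255),1)
# rest
c=up(185,172,36,34,12); sat=c[...,2]-c[...,0]; br=c.mean(2)
rest=sat<18
for t in(150,160,170,180):
    m2,b2,B2=rect(rest&(br>t),185,172,12); P=np.array([ray("top",u,v,.058) for u,v in B2]); print(t,m2.sum(),P[:,:2].round(4).tolist(),[np.linalg.norm(P[i]-P[i-1]).round(4) for i in range(4)],P.mean(0).round(4))
c2=c.copy(); c2[~rest]=0
cv2.imwrite("pics/c2.png",np.hstack([cv2.resize(a,(395,600)),cv2.resize(cv2.vconcat([c,c2]),(318,600))]))
```

```text
jig [[ 0.4499  0.1223]
 [ 0.7348  0.0366]
 [ 0.6963 -0.0899]
 [ 0.4126 -0.002 ]] [np.float64(0.1297), np.float64(0.2975), np.float64(0.1322), np.float64(0.297)] [0.57340954 0.01673229 0.012     ]
150 29719 [[0.5359, 0.4084], [0.5404, 0.3279], [0.4452, 0.3217], [0.4408, 0.4017]] [np.float64(0.0953), np.float64(0.0806), np.float64(0.0954), np.float64(0.0801)] [0.4906 0.3649 0.058 ]
160 24957 [[0.5341, 0.4069], [0.5388, 0.3295], [0.4456, 0.323], [0.441, 0.3999]] [np.float64(0.0934), np.float64(0.0775), np.float64(0.0934), np.float64(0.077)] [0.4899 0.3648 0.058 ]
170 13525 [[0.5187, 0.4073], [0.5495, 0.3923], [0.512, 0.3184], [0.4812, 0.3335]] [np.float64(0.0827), np.float64(0.0343), np.float64(0.0829), np.float64(0.0342)] [0.5154 0.3629 0.058 ]
180 9036 [[0.5209, 0.4032], [0.5475, 0.389], [0.5095, 0.3204], [0.483, 0.3346]] [np.float64(0.0783), np.float64(0.0302), np.float64(0.0785), np.float64(0.0301)] [0.5152 0.3618 0.058 ][ WARN:0@5.823] global loadsave.cpp:1063 imwrite_ Unsupported depth image for selected encoder is fallbacked to CV_8U.
```

View pics/c2.png

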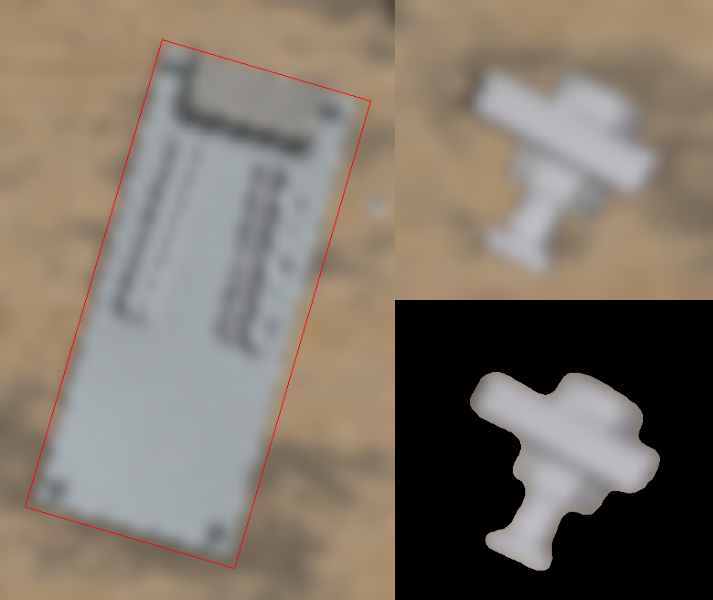

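Run:
```python
from h import *
im=np.mean([capture("top").astype(np.float32) for _ in range(4)],0)
# jig: refine by line fits to contour at half level
x0,y0,k=258,132,8
a=cv2.resize(im[y0:y0+82,x0:x0+54],None,fx=k,fy=k,interpolation=cv2.INTER_CUBIC); sat=a[...,2]-a[...,0]
print("jig level",np.median(sat[400:500,180:220]),"wood",np.median(sat[:,:40]))
t=(np.median(sat[400:500,180:220])+np.median(sat[:,:40]))/2
m=(sat<t).astype(np.uint8); n,l,st,_=cv2.connectedComponentsWithStats(m); m=(l==1+np.argmax(st[1:,4])).astype(np.uint8)
c=max(cv2.findContours(m,0,1)[0],key=cv2.contourArea)[:,0]
W=np.array([ray("top",u,v,.012)[:2] for u,v in (c+.5)/k-.5+[x0,y0]])
th=np.radians(-17); ctr=np.array([.5734,.0167])
for it in range(3):
    ex=np.array([np.cos(th),np.sin(th)]);ey=np.array([-ex[1],ex[0]]); L=np.c_[(W-ctr)@ex,(W-ctr)@ey]; out={}
    for s in(1,-1):
        q=L[(abs(L[:,0])<.12)&(L[:,1]*s>.045)]; vx,vy,px,py=cv2.fitLine(q.astype(np.float32),cv2.DIST_HUBER,0,.01,.01).ravel(); out["y",s]=(vy/vx,py-px*vy/vx)
        q=L[(abs(L[:,1])<.045)&(L[:,0]*s>.12)]; out["x",s]=np.median(q[:,0])
    print({k_:np.round(v,4).tolist() for k_,v in out.items()},ctr,np.degrees(th))
    th+=np.arctan((out["y",1][0]+out["y",-1][0])/2); ctr=ctr+ey*(out["y",1][1]+out["y",-1][1])/2+ex*(out["x",1]+out["x",-1])/2
O=ctr+.02*np.array([np.cos(th),np.sin(th)]); print("jig origin",O,"yaw",np.degrees(th))
# rest
k=8.83; f=lambda u,v,z:ray("top",(u-395+.5)/k-.5+185,(v+.5)/k-.5+172,z)
P=[f(u,v,.058) for u,v in((490,68),(658,155),(640,195),(474,105))]; print(np.round(P,4)[:,:2].tolist(),[np.linalg.norm(P[i]-P[i-1]).round(4) for i in range(4)]); bc=np.mean(P,0); print("bar",bc)
d1=P[0]-P[1];d2=P[3]-P[2]; print("yaw",[np.degrees(np.arctan2(d[1],d[0]))-90 for d in(d1,d2)])
pad=(f(486,238,.016)+f(545,272,.016))/2; nose=(f(572,73,.016)+f(636,107,.016))/2
print("pad",pad,"nose",nose,"axis yaw",np.degrees(np.arctan2(*(nose-pad)[[1,0]])),np.linalg.norm(nose-pad), "expected .095")
```

```text
jig level -10.1390915 wood 53.297714
{('y', 1): [0.014000000432133675, 0.06300000101327896], ('x', 1): 0.146, ('y', -1): [0.02160000056028366, -0.05979999899864197], ('x', -1): -0.1474} [0.5734 0.0167] -17.0
{('y', 1): [-0.004999999888241291, 0.0617000013589859], ('x', 1): 0.1468, ('y', -1): [0.00279999990016222, -0.06129999831318855], ('x', -1): -0.1468} [0.57319161 0.01842775] -15.98185763792864
{('y', 1): [-0.0038999998942017555, 0.061500001698732376], ('x', 1): 0.1468, ('y', -1): [0.0038999998942017555, -0.061500001698732376], ('x', -1): -0.1468} [0.57326686 0.01861425] -16.042561964703438
jig origin [0.59248978 0.01308643] yaw -16.042561184300965
[[0.5401, 0.4029], [0.4974, 0.3216], [0.4781, 0.3302], [0.5222, 0.4104]] [np.float64(0.0195), np.float64(0.0918), np.float64(0.0211), np.float64(0.0915)]
bar [0.50944674 0.36628045 0.058     ]
yaw [np.float64(-27.745551395639296), np.float64(-28.794872813965178)]
pad [0.4529902  0.39588983 0.016     ] nose [0.53479486 0.35287228 0.016     ] axis yaw -27.73795135956817 0.09242571267598862 expected .095
```

```bash
python3 -m creep '[[[0,0,-0.1],[0.012,-0.02,0],-1],[[0,0,-0.1],[0.012,-0.02,0],-1],[[0,0,-0.1],[0.012,-0.02,0],-1],[[0,0,-0.1],[0.012,-0.02,0],-1],[[0,0,-0.1],[0.012,-0.02,0],-1],[[0,0,-0.1],[0.012,-0.02,0],-1],[[0,0,-0.1],[0.012,-0.02,0],-1],[[0,0,-0.1],[0.012,-0.02,0],-1],[[0,0,-0.1],[0.012,-0.02,0],-1]]'
python3 -m creep '[[[0,0,-0.1],[0.027,-0.0035,0],-1],[[0,0,-0.1],[0.027,-0.0035,0],-1],[[0,0,-0.1],[0.027,-0.0035,0],-1],[[0,0,-0.1],[0.027,-0.0035,0],-1],[[0,0,-0.1],[0.027,-0.0035,0],-1],[[0,0,-0.1],[0.027,-0.0035,0],-1],[[0,0,-0.1],[0.027,-0.0035,0],-1],[[0,0,-0.1],[0.027,-0.0035,0],-1],[[0,0,-0.1],[0.026,-0.0035,0],-1],[[0,0,0],[0,0,0],-1]]'
cat >> h.py <<'E'
J=np.array([.5925,.0131]); TH=np.radians(-16.0)
def rep():
    s=state(); r=R.from_quat(s["eef_rot"]); M=r.as_matrix(); p=s["eef_pos"]; ex=np.array([np.cos(TH),np.sin(TH)]);ey=np.array([-ex[1],ex[0]])
    d=p[:2]-J; print("t",round(s["time"],2),"tcp",p.round(4),"yaw_y",np.degrees(np.arctan2(M[1,1],M[0,1])).round(2),"zax",M[:,2].round(3),"jig",np.round([d@ex,d@ey],4),"Fj",np.round([s["force"][:2]@ex,s["force"][:2]@ey,s["force"][2]],1),"grip",round(s["grip_width"],3))
E
python3 -c "from h import *;rep()"
```

```text
time: 1.4
eef_pos: [0.2683, 0.3974, 0.2315]
eef_rot: [0.554, 0.832, 0.0, 0.0]
force: [0.6, 0.0, -0.3]
grip_width: 1.001
time: 2.23
eef_pos: [0.5138, 0.3651, 0.2306]
eef_rot: [0.862, 0.507, 0.0, 0.001]
force: [-0.0, 1.3, -0.3]
grip_width: 1.005
t 2.23 tcp [0.5138 0.3651 0.2306] yaw_y -29.12 zax [ 0.001 -0.001 -1.   ] jig [-0.1727  0.3167] Fj [-0.4  1.3 -0.3] grip 1.005
```

```bash
python3 -m creep '[[[0,0,0.018],[-0.004,0.001,-0.03],-1],[[0,0,0],[0,0,-0.035],-1],[[0,0,0],[0,0,-0.035],-1],[[0,0,0],[0,0,-0.035],-1],[[0,0,0],[0,0,0],-1]]'
python3 - <<'E'
from h import *
rep()
a=crop("top",180,160,60,50,6); b=crop("side",225,130,60,80,6)
cv2.imwrite("pics/c3.png",np.hstack([cv2.copyMakeBorder(a,0,180,0,0,0),b]))
E
```

```text
time: 2.65
eef_pos: [0.5007, 0.3649, 0.0875]
eef_rot: [0.855, 0.519, -0.007, -0.0]
force: [-1.0, -0.9, -1.1]
grip_width: 1.002
t 2.65 tcp [0.5007 0.3649 0.0875] yaw_y -27.52 zax [-0.011 -0.007 -1.   ] jig [-0.1852  0.3129] Fj [-0.8 -1.1 -1.1] grip 1.002
```

View pics/c3.png

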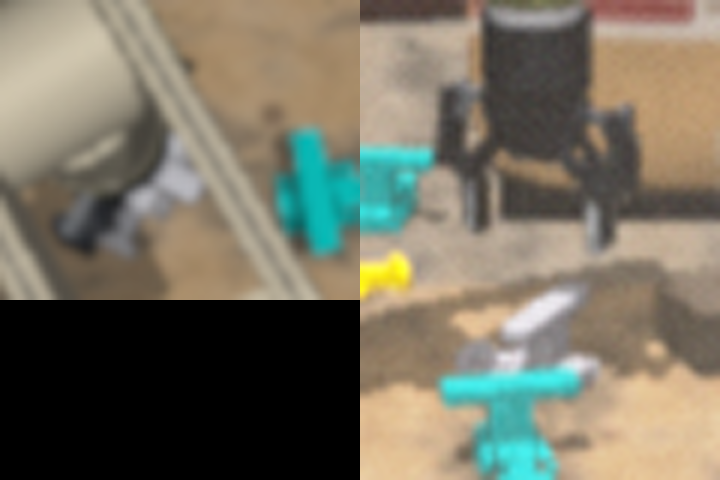

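```bash
python3 -m creep '[[[0,0,0],[0,0,0],-1],[[0,0,0],[0,0,0],-1],[[0,0,0],[0,0,0],-1]]'; python3 -c "from h import *;rep()"
```

```text
time: 3.0
eef_pos: [0.5076, 0.3689, 0.0996]
eef_rot: [0.855, 0.518, 0.002, -0.0]
force: [0.7, -0.2, 0.2]
grip_width: 0.995
t 3.0 tcp [0.5076 0.3689 0.0996] yaw_y -27.55 zax [ 0.004  0.003 -1.   ] jig [-0.1797  0.3187] Fj [0.7 0.  0.2] grip 0.995
```

```bash
python3 -m creep '[[[0,0,0],[0,0,-0.008],-1],[[0,0,0],[0,0,-0.012],-1],[[0,0,0],[0,0,-0.012],-1],[[0,0,0],[0,0,-0.01],-1],[[0,0,0],[0,0,-0.01],-1],[[0,0,0],[0,0,-0.008],-1],[[0,0,0],[0,0,-0.004],-1],[[0,0,0],[0,0,0],-1],[[0,0,0],[0,0,0],-1],[[0,0,0],[0,0,0],-1]]'; python3 -c "from h import *;rep()"
```

```text
time: 3.83
eef_pos: [0.5064, 0.3681, 0.0329]
eef_rot: [0.855, 0.518, 0.001, 0.0]
force: [0.3, 0.1, -0.6]
grip_width: 0.999
t 3.83 tcp [0.5064 0.3681 0.0329] yaw_y -27.56 zax [ 0.001  0.001 -1.   ] jig [-0.1806  0.3175] Fj [ 0.3  0.2 -0.6] grip 0.999
```

```bash
python3 -m creep '[[[0,0,-0.006],[0.003,-0.002,-0.001],-1],[[0,0,0],[0,0,0],-1],[[0,0,0],[0,0,0],0],[[0,0,0],[0,0,0],0],[[0,0,0],[0,0,0],1],[[0,0,0],[0,0,0],1],[[0,0,0],[0,0,0],1],[[0,0,0],[0,0,0],1],[[0,0,0],[0,0,0],1],[[0,0,0],[0,0,0],1]]'; python3 -c "from h import *;rep()"
python3 -m creep '[[[0,0,0],[0,0,0],1],[[0,0,0],[0,0,0],1],[[0,0,0],[0,0,0],1],[[0,0,0],[0,0,0],1]]'; python3 -c "from h import *;rep()"
```

```text
time: 4.67
eef_pos: [0.5091, 0.3659, 0.0315]
eef_rot: [0.857, 0.516, 0.0, -0.0]
force: [1.6, 0.7, 0.9]
grip_width: 0.246
t 4.67 tcp [0.5091 0.3659 0.0315] yaw_y -27.9 zax [ 0.  0. -1.] jig [-0.1775  0.3162] Fj [1.3 1.1 0.9] grip 0.246
time: 5.0
eef_pos: [0.5091, 0.3659, 0.0315]
eef_rot: [0.857, 0.516, 0.0, -0.0]
force: [0.5, 0.2, 3.5]
grip_width: 0.247
t 5.0 tcp [0.5091 0.3659 0.0315] yaw_y -27.9 zax [ 0.  0. -1.] jig [-0.1775  0.3162] Fj [0.4 0.4 3.5] grip 0.247
```

```bash
python3 -m creep '[[[0,0,0],[0,0,0.003],1],[[0,0,0],[0,0,0.008],1],[[0,0,0],[0,0,0.014],1],[[0,0,0],[0,0,0.018],1],[[0,0,0],[0,0,0.018],1],[[0,0,0],[0,0,0.018],1],[[0,0,0],[0,0,0.014],1],[[0,0,0],[0,0,0.008],1],[[0,0,0],[0,0,0.003],1],[[0,0,0],[0,0,0],1]]'; python3 -c "from h import *;rep()"
```

```text
time: 5.83
eef_pos: [0.5093, 0.366, 0.1363]
eef_rot: [0.857, 0.516, 0.001, 0.0]
force: [-0.6, 0.7, -2.7]
grip_width: 0.246
t 5.83 tcp [0.5093 0.366  0.1363] yaw_y -27.9 zax [ 0.001  0.001 -1.   ] jig [-0.1773  0.3163] Fj [-0.8  0.5 -2.7] grip 0.246
```

```bash
python3 -m creep '[[[0,0,0.01],[0,-0.004,0],1],[[0,0,0.01],[0,-0.01,0],1],[[0,0,0.01],[0,-0.016,0],1],[[0,0,0.01],[0,-0.02,0],1],[[0,0,0.01],[0.001,-0.02,0],1],[[0,0,0.01],[0.001,-0.02,0],1],[[0,0,0.01],[0.001,-0.02,0],1],[[0,0,0.01],[0.001,-0.02,0],1],[[0,0,0.01],[0,-0.02,0],1],[[0,0,0.01],[0,-0.02,0],1]]'
python3 -m creep '[[[0,0,0.012],[0,-0.02,0],1],[[0,0,0.012],[0,-0.02,0],1],[[0,0,0.012],[0,-0.02,0],1],[[0,0,0.012],[0,-0.02,0],1],[[0,0,0.012],[0,-0.02,0],1],[[0,0,0.012],[0,-0.02,0],1],[[0,0,0.012],[0,-0.016,0],1],[[0,0,0.012],[0,-0.014,0],1],[[0,0,0.012],[0,-0.008,0],1],[[0,0,0],[0,-0.002,0],1]]'
python3 -m creep '[[[0,0,0],[0,0,0],1],[[0,0,0],[0,0,0],1],[[0,0,0],[0,0,0],1]]'
python3 -c "from h import *;rep()"
```

```text
time: 6.67
eef_pos: [0.5119, 0.1938, 0.1339]
eef_rot: [0.83, 0.558, -0.001, -0.0]
force: [-0.0, -0.4, -2.3]
grip_width: 0.241
time: 7.5
eef_pos: [0.5118, 0.0338, 0.1341]
eef_rot: [0.799, 0.602, -0.001, -0.0]
force: [0.4, -0.0, -3.3]
grip_width: 0.25
time: 7.75
eef_pos: [0.5126, 0.0362, 0.1349]
eef_rot: [0.798, 0.602, -0.0, -0.0]
force: [-0.3, 0.6, -1.9]
grip_width: 0.246
t 7.75 tcp [0.5126 0.0362 0.1349] yaw_y -15.97 zax [-0.001  0.    -1.   ] jig [-0.0832  0.0002] Fj [-0.5  0.5 -1.9] grip 0.246
```

```bash
python3 -m creep '[[[0,0,0],[0,0,-0.004],1],[[0,0,0],[0,0,-0.01],1],[[0,0,0],[0,0,-0.014],1],[[0,0,0],[0,0,-0.016],1],[[0,0,0],[0,0,-0.016],1],[[0,0,0],[0,0,-0.012],1],[[0,0,0],[0,0,-0.007],1],[[0,0,0],[0,0,-0.003],1],[[0,0,0],[0,0,0],1],[[0,0,0],[0,0,0],1]]'
python3 - <<'E'
from h import *
rep()
a=crop("top",250,130,70,90,5); b=crop("side",215,160,110,90,4)
cv2.imwrite("pics/c4.png",np.hstack([a,cv2.copyMakeBorder(b,0,90,0,0,0)]))
E
```

```text
time: 8.58
eef_pos: [0.5133, 0.0358, 0.0538]
eef_rot: [0.799, 0.602, 0.0, 0.0]
force: [0.0, 0.2, -2.0]
grip_width: 0.247
t 8.58 tcp [0.5133 0.0358 0.0538] yaw_y -15.98 zax [ 0.001 -0.    -1.   ] jig [-0.0824  0.    ] Fj [-0.   0.2 -2. ] grip 0.247
```

View pics/c4.png

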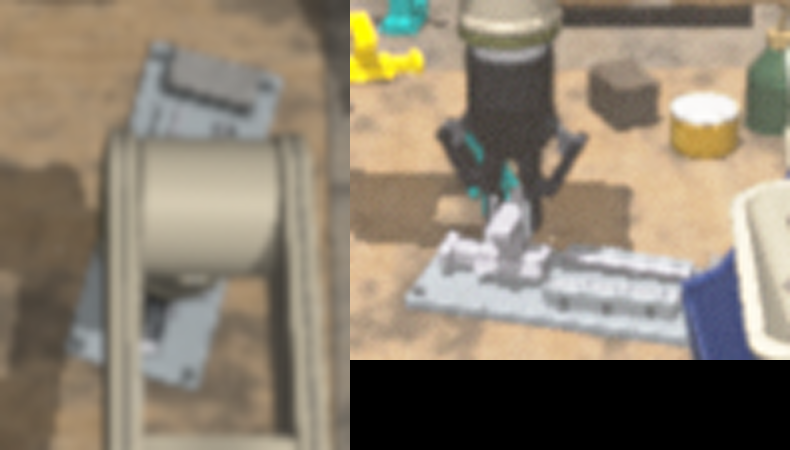

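Side view (crop): the rest hangs level just above the landing, with its nose just before the rails' mouth and its tail pad towards the near screws. Top view is hidden by the arm. Next I lower it gently.

```bash
python3 -m creep '[[[0,0,0],[0,0,-0.004],1],[[0,0,0],[0,0,-0.003],1],[[0,0,0],[0,0,-0.002],1],[[0,0,0],[0,0,0],1],[[0,0,0],[0,0,0],1]]'
python3 -m creep '[[[0,0,0],[0,0,-0.001],1],[[0,0,0],[0,0,0],1],[[0,0,0],[0,0,0],1]]'
python3 -m creep '[[[0,0,0],[0,0,-0.001],1],[[0,0,0],[0,0,0],1],[[0,0,0],[0,0,0],1]]'
python3 -c "from h import *;rep()"
```

```text
time: 9.1
eef_pos: [0.5126, 0.0358, 0.044]
eef_rot: [0.799, 0.602, -0.0, -0.0]
force: [-0.7, -0.2, -2.2]
grip_width: 0.247
time: 9.35
eef_pos: [0.5131, 0.0358, 0.0435]
eef_rot: [0.799, 0.602, 0.0, 0.0]
force: [0.4, 0.2, -2.4]
grip_width: 0.251
time: 9.6
eef_pos: [0.5134, 0.0358, 0.0435]
eef_rot: [0.799, 0.602, 0.0, 0.0]
force: [-3.6, 0.0, 7.5]
grip_width: 0.246
t 9.6 tcp [0.5134 0.0358 0.0435] yaw_y -15.98 zax [ 0.001 -0.    -1.   ] jig [-0.0823  0.    ] Fj [-3.5 -0.9  7.5] grip 0.246
```

```bash
python3 -m creep '[[[0,0,0],[0,0,0.0007],1],[[0,0,0],[0.00192,-0.00055,0],1],[[0,0,0],[0.00385,-0.0011,0],1],[[0,0,0],[0.00385,-0.0011,0],1],[[0,0,0],[0.00385,-0.0011,0],1],[[0,0,0],[0.00192,-0.00055,0],1],[[0,0,0],[0,0,0],1],[[0,0,0],[0,0,0],1]]'
python3 -c "from h import *;rep()"
```

```text
time: 10.27
eef_pos: [0.5293, 0.0312, 0.0435]
eef_rot: [0.799, 0.602, 0.001, 0.001]
force: [1.8, 0.2, 2.8]
grip_width: 0.246
t 10.27 tcp [0.5293 0.0312 0.0435] yaw_y -15.99 zax [ 0.002 -0.    -1.   ] jig [-0.0657  0.    ] Fj [1.6 0.7 2.8] grip 0.246
```

```bash
python3 -m creep '[[[0,0,0],[0.00192,-0.00055,0],1],[[0,0,0],[0.00385,-0.0011,0],1],[[0,0,0],[0.00385,-0.0011,0],1],[[0,0,0],[0.00385,-0.0011,0],1],[[0,0,0],[0.00192,-0.00055,0],1],[[0,0,0],[0,0,0],1],[[0,0,0],[0,0,0],1]]'
python3 -c "from h import *;rep()"
python3 -m creep '[[[0,0,0],[0.00192,-0.00055,0],1],[[0,0,0],[0.00385,-0.0011,0],1],[[0,0,0],[0.00385,-0.0011,0],1],[[0,0,0],[0.00192,-0.00055,0],1],[[0,0,0],[0,0,0],1],[[0,0,0],[0,0,0],1]]'
python3 -c "from h import *;rep()"
```

```text
time: 10.85
eef_pos: [0.5442, 0.027, 0.0434]
eef_rot: [0.799, 0.602, 0.0, 0.0]
force: [0.0, 0.8, 6.1]
grip_width: 0.246
t 10.85 tcp [0.5442 0.027  0.0434] yaw_y -15.99 zax [ 0.001 -0.    -1.   ] jig [-0.0502  0.    ] Fj [-0.2  0.8  6.1] grip 0.246
time: 11.35
eef_pos: [0.5558, 0.0236, 0.0435]
eef_rot: [0.799, 0.602, 0.0, 0.0]
force: [-0.1, 0.4, 5.8]
grip_width: 0.247
t 11.35 tcp [0.5558 0.0236 0.0435] yaw_y -15.99 zax [ 0.001 -0.    -1.   ] jig [-0.0382  0.    ] Fj [-0.2  0.4  5.8] grip 0.247
```

```bash
python3 -m creep '[[[0,0,0],[0,0,0.0005],1],[[0,0,0],[0,0,0],0],[[0,0,0],[0,0,0],0],[[0,0,0],[0,0,0],0],[[0,0,0],[0,0,0],0],[[0,0,0],[0,0,0],0],[[0,0,0],[0,0,0],0]]'
python3 -c "from h import *;rep()"
```

```text
time: 11.93
eef_pos: [0.5552, 0.0237, 0.0434]
eef_rot: [0.799, 0.602, -0.0, -0.0]
force: [-0.4, 0.2, 0.3]
grip_width: 0.499
t 11.93 tcp [0.5552 0.0237 0.0434] yaw_y -15.99 zax [-0.  0. -1.] jig [-0.0388 -0.0001] Fj [-0.4  0.1  0.3] grip 0.499
```

```bash
python3 -m creep '[[[0,0,0],[0,0,0.004],0],[[0,0,0],[0,0,0.01],0],[[0,0,0],[0,0,0.014],0],[[0,0,0],[0,0,0.014],0],[[0,0,0],[0,0,0.01],0],[[0,0,0],[-0.004,0.0011,0.002],0],[[0,0,0],[-0.0096,0.0028,0],0],[[0,0,0],[-0.0144,0.0041,0],0],[[0,0,0],[-0.0144,0.0041,0],1],[[0,0,0],[-0.0144,0.0041,0],1]]'
python3 -m creep '[[[0,0,0],[-0.0144,0.0041,0],1],[[0,0,0],[-0.0096,0.0028,0],1],[[0,0,0],[-0.0048,0.0014,0],1],[[0,0,0],[0,0,0],1],[[0,0,0],[0,0,0],1],[[0,0,0],[0,0,0],1],[[0,0,0],[0,0,0],1]]'
python3 - <<'E'
from h import *
rep()
a=crop("top",250,130,70,90,5); b=crop("side",215,160,110,90,4)
cv2.imwrite("pics/c5.png",np.hstack([a,cv2.copyMakeBorder(b,0,90,0,0,0)]))
E
```

```text
time: 12.77
eef_pos: [0.4973, 0.0401, 0.0971]
eef_rot: [0.799, 0.602, -0.0, -0.0]
force: [-0.2, -0.5, 0.2]
grip_width: 0.224
time: 13.35
eef_pos: [0.4701, 0.048, 0.0976]
eef_rot: [0.799, 0.602, 0.0, 0.0]
force: [0.2, -0.6, -0.3]
grip_width: 0.002
t 13.35 tcp [0.4701 0.048  0.0976] yaw_y -16.0 zax [ 0. -0. -1.] jig [-1.272e-01 -1.000e-04] Fj [ 0.4 -0.5 -0.3] grip 0.002
```

View pics/c5.png

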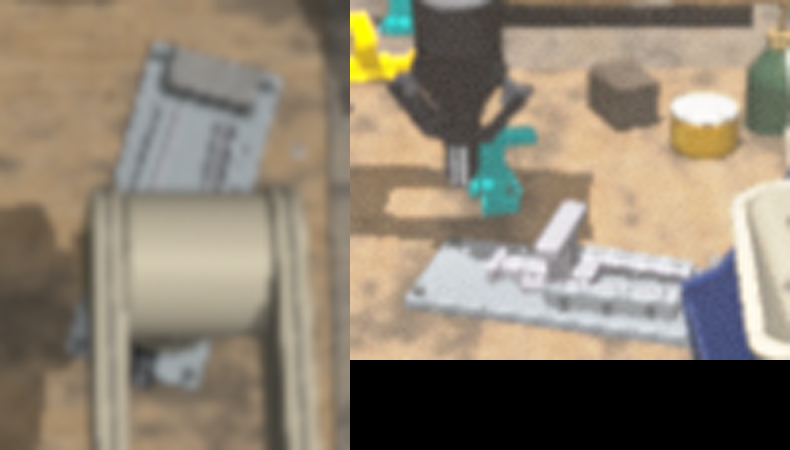

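Side crop: the rest stands flat in the mouth of the way, the shut fingers are above and behind the push pad. Lowering behind the pad.

```bash
python3 -m creep '[[[0,0,0],[0,0,-0.004],1],[[0,0,0],[0,0,-0.01],1],[[0,0,0],[0,0,-0.014],1],[[0,0,0],[0,0,-0.016],1],[[0,0,0],[0,0,-0.014],1],[[0,0,0],[0,0,-0.012],1],[[0,0,0],[0,0,-0.007],1],[[0,0,0],[0,0,-0.003],1],[[0,0,0],[0,0,0],1],[[0,0,0],[0,0,0],1]]'
python3 -m creep '[[[0,0,0],[0.0024,-0.0007,0],1],[[0,0,0],[0.0024,-0.0007,0],1],[[0,0,0],[0.0024,-0.0007,0],1],[[0,0,0],[0,0,0],1],[[0,0,0],[0,0,0],1]]'
python3 -c "from h import *;rep()"
```

```text
time: 14.28
eef_pos: [0.4698, 0.0482, 0.0177]
eef_rot: [0.799, 0.602, 0.0, 0.0]
force: [1.3, 0.1, 0.3]
grip_width: 0.001
time: 14.7
eef_pos: [0.4773, 0.046, 0.0178]
eef_rot: [0.799, 0.602, 0.0, 0.0]
force: [0.2, -0.1, -0.7]
grip_width: -0.002
t 14.7 tcp [0.4773 0.046  0.0178] yaw_y -15.99 zax [ 0.001  0.    -1.   ] jig [-1.198e-01 -1.000e-04] Fj [ 0.3 -0.  -0.7] grip -0.002
```

```bash
python3 -m creep '[[[0,0,0],[0,0,-0.0015],1],[[0,0,0],[0.0024,-0.0007,0],1],[[0,0,0],[0.0024,-0.0007,0],1],[[0,0,0],[0.0024,-0.0007,0],1],[[0,0,0],[0.0024,-0.0007,0],1],[[0,0,0],[0.0024,-0.0007,0],1],[[0,0,0],[0,0,0],1]]'
python3 -c "from h import *;rep()"
python3 -m creep '[[[0,0,0],[0.0024,-0.0007,0],1],[[0,0,0],[0.0024,-0.0007,0],1],[[0,0,0],[0.0024,-0.0007,0],1],[[0,0,0],[0.0019,-0.0005,0],1],[[0,0,0],[0,0,0],1]]'
python3 -c "from h import *;rep()"
```

```text
time: 15.28
eef_pos: [0.4894, 0.0424, 0.0161]
eef_rot: [0.799, 0.602, 0.0, 0.0]
force: [1.0, -0.8, 0.3]
grip_width: -0.0
t 15.28 tcp [0.4894 0.0424 0.0161] yaw_y -15.99 zax [ 0. -0. -1.] jig [-0.1072 -0.0002] Fj [ 1.2 -0.5  0.3] grip -0.0
time: 15.7
eef_pos: [0.4985, 0.0399, 0.0161]
eef_rot: [0.799, 0.602, 0.0, 0.0]
force: [-0.3, 0.1, 1.0]
grip_width: -0.001
t 15.7 tcp [0.4985 0.0399 0.0161] yaw_y -15.99 zax [ 0. -0. -1.] jig [-0.0978 -0.0002] Fj [-0.3  0.   1. ] grip -0.001
```

Run:
```python
from h import *
cv2.imwrite("pics/c6.png",crop("side",215,170,110,75,7))
```

```text
(no output)
```

View pics/c6.png

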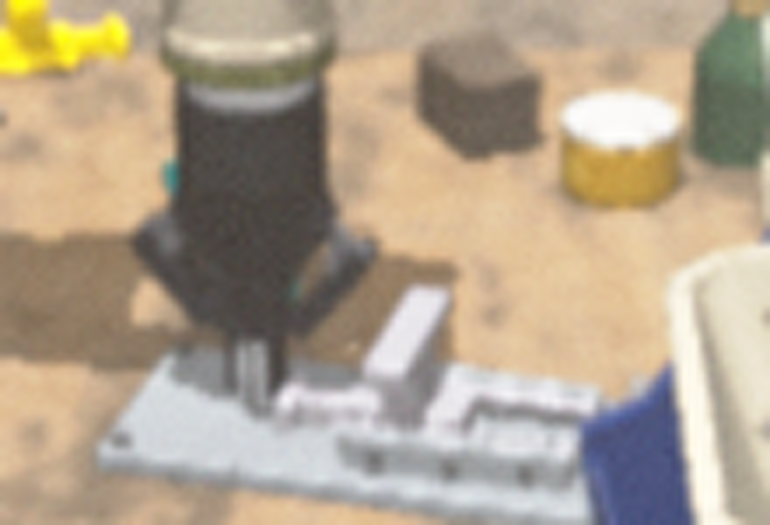

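The fingers are against the pad, and the rest is between the rails. Creeping on and watching the force.

```bash
for i in 1; do python3 -m creep '[[[0,0,0],[0.00096,-0.00028,0],1],[[0,0,0],[0.00096,-0.00028,0],1],[[0,0,0],[0.00096,-0.00028,0],1],[[0,0,0],[0,0,0],1]]'; done
python3 -c "from h import *;rep()"
python3 -m creep '[[[0,0,0],[0.00096,-0.00028,0],1],[[0,0,0],[0.00096,-0.00028,0],1],[[0,0,0],[0.00096,-0.00028,0],1],[[0,0,0],[0,0,0],1]]'
python3 -c "from h import *;rep()"
python3 -m creep '[[[0,0,0],[0.00096,-0.00028,0],1],[[0,0,0],[0.00096,-0.00028,0],1],[[0,0,0],[0,0,0],1]]'
python3 -c "from h import *;rep()"
```

```text
time: 16.08
eef_pos: [0.5009, 0.0391, 0.016]
eef_rot: [0.799, 0.602, 0.0, 0.0]
force: [-0.0, 0.9, -0.2]
grip_width: -0.002
t 16.08 tcp [0.5009 0.0391 0.016 ] yaw_y -15.98 zax [ 0. -0. -1.] jig [-0.0952 -0.0002] Fj [-0.3  0.8 -0.2] grip -0.002
time: 16.42
eef_pos: [0.5039, 0.0383, 0.016]
eef_rot: [0.799, 0.602, 0.0, 0.0]
force: [-0.2, 0.6, -0.4]
grip_width: 0.006
t 16.42 tcp [0.5039 0.0383 0.016 ] yaw_y -15.99 zax [ 0. -0. -1.] jig [-0.0921 -0.0002] Fj [-0.4  0.5 -0.4] grip 0.006
time: 16.67
eef_pos: [0.5058, 0.0377, 0.016]
eef_rot: [0.799, 0.602, 0.0, 0.0]
force: [0.2, -0.4, -1.0]
grip_width: 0.002
t 16.67 tcp [0.5058 0.0377 0.016 ] yaw_y -15.99 zax [ 0. -0. -1.] jig [-0.0901 -0.0002] Fj [ 0.3 -0.3 -1. ] grip 0.002
```

```bash
python3 -m creep '[[[0,0,0],[0.00096,-0.00028,0],1],[[0,0,0],[0.00096,-0.00028,0],1],[[0,0,0],[0.00096,-0.00028,0],1],[[0,0,0],[0,0,0],1],[[0,0,0],[0,0,0],1]]'
python3 -c "from h import *;rep()"
```

```text
time: 17.08
eef_pos: [0.5087, 0.0368, 0.0161]
eef_rot: [0.799, 0.602, 0.0, 0.0]
force: [-0.3, 0.2, -0.4]
grip_width: 0.002
t 17.08 tcp [0.5087 0.0368 0.0161] yaw_y -15.99 zax [ 0. -0. -1.] jig [-0.0871 -0.0003] Fj [-0.3  0.1 -0.4] grip 0.002
```

```bash
python3 -m creep '[[[0,0,0],[0.00096,-0.00028,0],1],[[0,0,0],[0.00096,-0.00028,0],1],[[0,0,0],[0.00096,-0.00028,0],1],[[0,0,0],[0,0,0],1],[[0,0,0],[0,0,0],1]]'
python3 -c "from h import *;rep()"
```

```text
time: 17.5
eef_pos: [0.5115, 0.036, 0.016]
eef_rot: [0.799, 0.602, 0.0, 0.0]
force: [-0.3, 0.5, -0.5]
grip_width: 0.003
t 17.5 tcp [0.5115 0.036  0.016 ] yaw_y -15.99 zax [ 0. -0. -1.] jig [-0.0841 -0.0003] Fj [-0.4  0.4 -0.5] grip 0.003
```

```bash
python3 -m creep '[[[0,0,0],[0.00096,-0.00028,0],1],[[0,0,0],[0.00096,-0.00028,0],1],[[0,0,0],[0.00096,-0.00028,0],1],[[0,0,0],[0,0,0],1],[[0,0,0],[0,0,0],1]]'
python3 -c "from h import *;rep()"
```

```text
time: 17.92
eef_pos: [0.5144, 0.0352, 0.016]
eef_rot: [0.799, 0.602, 0.0, 0.0]
force: [0.0, -0.7, -0.8]
grip_width: -0.001
t 17.92 tcp [0.5144 0.0352 0.016 ] yaw_y -15.99 zax [ 0. -0. -1.] jig [-0.0812 -0.0003] Fj [ 0.2 -0.7 -0.8] grip -0.001
```

```bash
python3 -m creep '[[[0,0,0],[0.00096,-0.00028,0],1],[[0,0,0],[0.00096,-0.00028,0],1],[[0,0,0],[0.00096,-0.00028,0],1],[[0,0,0],[0,0,0],1],[[0,0,0],[0,0,0],1]]'
python3 -c "from h import *;rep()"
```

```text
time: 18.33
eef_pos: [0.5173, 0.0344, 0.016]
eef_rot: [0.799, 0.602, 0.0, 0.0]
force: [-0.8, 0.1, -0.6]
grip_width: 0.002
t 18.33 tcp [0.5173 0.0344 0.016 ] yaw_y -15.99 zax [ 0. -0. -1.] jig [-0.0781 -0.0003] Fj [-0.8 -0.1 -0.6] grip 0.002
```

```bash
python3 -m creep '[[[0,0,0],[0.00096,-0.00028,0],1],[[0,0,0],[0.00096,-0.00028,0],1],[[0,0,0],[0.00096,-0.00028,0],1],[[0,0,0],[0,0,0],1],[[0,0,0],[0,0,0],1]]'
python3 -c "from h import *;rep()"
```

```text
time: 18.75
eef_pos: [0.52, 0.0335, 0.016]
eef_rot: [0.799, 0.602, -0.0, 0.0]
force: [-2.0, -1.1, 1.2]
grip_width: -0.002
t 18.75 tcp [0.52   0.0335 0.016 ] yaw_y -15.99 zax [-0. -0. -1.] jig [-0.0753 -0.0004] Fj [-1.6 -1.6  1.2] grip -0.002
```

```bash
python3 -m creep '[[[0,0,0],[0.00096,-0.00028,0],1],[[0,0,0],[0.00096,-0.00028,0],1],[[0,0,0],[0,0,0],1],[[0,0,0],[0,0,0],1]]'
python3 -c "from h import *;rep()"
```

```text
time: 19.08
eef_pos: [0.5217, 0.033, 0.0159]
eef_rot: [0.799, 0.602, -0.0, -0.0]
force: [-4.1, -0.3, 1.2]
grip_width: -0.001
t 19.08 tcp [0.5217 0.033  0.0159] yaw_y -15.99 zax [-0. -0. -1.] jig [-0.0735 -0.0004] Fj [-3.8 -1.4  1.2] grip -0.001
```

```bash
python3 -m creep '[[[0,0,0],[0.00096,-0.00028,0],1],[[0,0,0],[0,0,0],1],[[0,0,0],[0,0,0],1]]'
python3 -c "from h import *;rep()"
```

```text
time: 19.33
eef_pos: [0.5227, 0.0327, 0.0158]
eef_rot: [0.799, 0.602, -0.0, -0.0]
force: [-3.8, -1.3, 0.1]
grip_width: 0.001
t 19.33 tcp [0.5227 0.0327 0.0158] yaw_y -15.99 zax [-0. -0. -1.] jig [-0.0725 -0.0004] Fj [-3.3 -2.3  0.1] grip 0.001
```

```bash
python3 -m creep '[[[0,0,0],[0.00096,-0.00028,0],1],[[0,0,0],[0.00096,-0.00028,0],1],[[0,0,0],[0,0,0],1],[[0,0,0],[0,0,0],1]]'
python3 -c "from h import *;rep()"
```

```text
time: 19.67
eef_pos: [0.5243, 0.0321, 0.0158]
eef_rot: [0.799, 0.602, -0.001, -0.0]
force: [-6.7, -1.7, 3.2]
grip_width: 0.001
t 19.67 tcp [0.5243 0.0321 0.0158] yaw_y -15.99 zax [-0.001 -0.    -1.   ] jig [-0.0708 -0.0006] Fj [-6.  -3.5  3.2] grip 0.001
```

```bash
python3 -m creep '[[[0,0,0],[0.00096,-0.00028,0],1],[[0,0,0],[0,0,0],1],[[0,0,0],[0,0,0],1]]'
python3 -c "from h import *;rep()"
```

```text
time: 19.92
eef_pos: [0.5248, 0.0319, 0.0157]
eef_rot: [0.799, 0.602, -0.001, -0.001]
force: [-8.2, -0.9, 3.3]
grip_width: 0.002
t 19.92 tcp [0.5248 0.0319 0.0157] yaw_y -15.98 zax [-0.002  0.    -1.   ] jig [-0.0703 -0.0006] Fj [-7.6 -3.1  3.3] grip 0.002
```

```bash
python3 -m creep '[[[0,0,0],[0.0008,-0.0006,0],1],[[0,0,0],[0,0,0],1],[[0,0,0],[0,0,0],1],[[0,0,0],[0,0,0],1]]'
python3 -c "from h import *;rep()"
```

```text
time: 20.25
eef_pos: [0.5254, 0.0316, 0.0157]
eef_rot: [0.799, 0.602, -0.001, -0.001]
force: [-9.4, 0.2, 4.8]
grip_width: -0.001
t 20.25 tcp [0.5254 0.0316 0.0157] yaw_y -15.98 zax [-0.003  0.    -1.   ] jig [-0.0697 -0.0007] Fj [-9.1 -2.4  4.8] grip -0.001
```

```bash
python3 -m creep '[[[0,0,0],[0.0008,-0.0006,0],1],[[0,0,0],[0,0,0],1],[[0,0,0],[0,0,0],1],[[0,0,0],[0,0,0],1]]'
python3 -c "from h import *;rep()"
```

```text
time: 20.58
eef_pos: [0.5259, 0.0313, 0.0157]
eef_rot: [0.799, 0.602, -0.001, -0.001]
force: [-11.6, 2.4, 5.5]
grip_width: 0.001
t 20.58 tcp [0.5259 0.0313 0.0157] yaw_y -15.98 zax [-0.003  0.001 -1.   ] jig [-0.069  -0.0008] Fj [-11.8  -0.9   5.5] grip 0.001
```

```bash
python3 -m creep '[[[0,0,0],[0.0003,-0.0001,0.0007],1],[[0,0,0],[0,0,0],1],[[0,0,0],[0,0,0],1],[[0,0,0],[0,0,0],1],[[0,0,0],[0,0,0],1]]'
python3 -c "from h import *;rep()"
```

```text
time: 21.0
eef_pos: [0.5259, 0.0314, 0.0158]
eef_rot: [0.798, 0.602, -0.001, -0.002]
force: [-8.8, 2.3, 1.2]
grip_width: 0.002
t 21.0 tcp [0.5259 0.0314 0.0158] yaw_y -15.97 zax [-0.004  0.001 -1.   ] jig [-0.0691 -0.0008] Fj [-9.1 -0.2  1.2] grip 0.002
```

Vertical load is gone; pushing back up to about 12–13 N.

```bash
python3 -m creep '[[[0,0,0],[0.001,-0.0003,0],1],[[0,0,0],[0,0,0],1],[[0,0,0],[0,0,0],1],[[0,0,0],[0,0,0],1]]'
python3 -c "from h import *;rep()"
```

```text
time: 21.33
eef_pos: [0.5264, 0.0312, 0.0157]
eef_rot: [0.798, 0.602, -0.002, -0.002]
force: [-12.7, 3.3, 4.9]
grip_width: 0.0
t 21.33 tcp [0.5264 0.0312 0.0157] yaw_y -15.97 zax [-0.005  0.001 -1.   ] jig [-0.0685 -0.0008] Fj [-13.1  -0.4   4.9] grip 0.0
```

```bash
python3 -m creep '[[[0,0,0],[0.0005,-0.00015,0],1],[[0,0,0],[0,0,0],1],[[0,0,0],[0,0,0],1],[[0,0,0],[0,0,0],1]]'
python3 -c "from h import *;rep()"
```

```text
time: 21.67
eef_pos: [0.5265, 0.0311, 0.0157]
eef_rot: [0.798, 0.602, -0.002, -0.002]
force: [-12.9, 2.8, 6.4]
grip_width: -0.0
t 21.67 tcp [0.5265 0.0311 0.0157] yaw_y -15.97 zax [-0.006  0.001 -1.   ] jig [-0.0684 -0.0009] Fj [-13.2  -0.9   6.4] grip -0.0
```

```bash
python3 -m creep '[[[0,0,0],[-0.001,0.0003,0.0005],1],[[0,0,0],[-0.001,0.0003,0],1],[[0,0,0],[-0.002,0.0006,0],1],[[0,0,0],[-0.004,0.0011,0],1],[[0,0,0],[-0.006,0.0017,0],1],[[0,0,0],[-0.006,0.0017,0],1],[[0,0,0],[0,0,0],1]]'
python3 -c "from h import *;rep()"
python3 -m creep '[[[0,0,0],[-0.005,0,0.01],1],[[0,0,0],[-0.01,0,0.02],1],[[0,0,0],[-0.01,0,0.025],1],[[0,0,0],[0,0.01,0.025],1],[[0,0,0],[0,0.02,0.025],1],[[0,0,0],[0,0.03,0.025],1],[[0,0,0],[0,0.03,0.015],1],[[0,0,0],[0,0.03,0],1],[[0,0,0],[0,0.03,0],1],[[0,0,0],[0,0.03,0],1]]'
python3 -m creep '[[[0,0,0],[0,0.03,0],1],[[0,0,0],[0,0.03,0],1],[[0,0,0],[0,0.015,0],1],[[0,0,0],[0,0,0],1],[[0,0,0],[0,0,0],1]]'
python3 - <<'E'
from h import *
rep()
a=crop("top",250,130,60,85,6); b=crop("side",220,185,80,65,5)
cv2.imwrite("pics/c7.png",np.hstack([a,cv2.copyMakeBorder(b,0,185,0,0,0)]))
E
```

```text
time: 22.25
eef_pos: [0.5081, 0.0362, 0.0171]
eef_rot: [0.799, 0.602, -0.0, -0.0]
force: [-0.9, -0.7, 0.3]
grip_width: -0.004
t 22.25 tcp [0.5081 0.0362 0.0171] yaw_y -15.97 zax [-0.  0. -1.] jig [-0.0875 -0.0011] Fj [-0.7 -0.9  0.3] grip -0.004
time: 23.08
eef_pos: [0.4844, 0.2174, 0.1632]
eef_rot: [0.799, 0.602, 0.001, 0.0]
force: [0.4, -1.0, -1.0]
grip_width: -0.001
time: 23.5
eef_pos: [0.484, 0.2911, 0.162]
eef_rot: [0.798, 0.603, -0.0, 0.0]
force: [-0.9, -1.0, -0.2]
grip_width: -0.008
t 23.5 tcp [0.484  0.2911 0.162 ] yaw_y -15.88 zax [-0.    -0.001 -1.   ] jig [-0.1809  0.2373] Fj [-0.6 -1.3 -0.2] grip -0.008
```

View pics/c7.png

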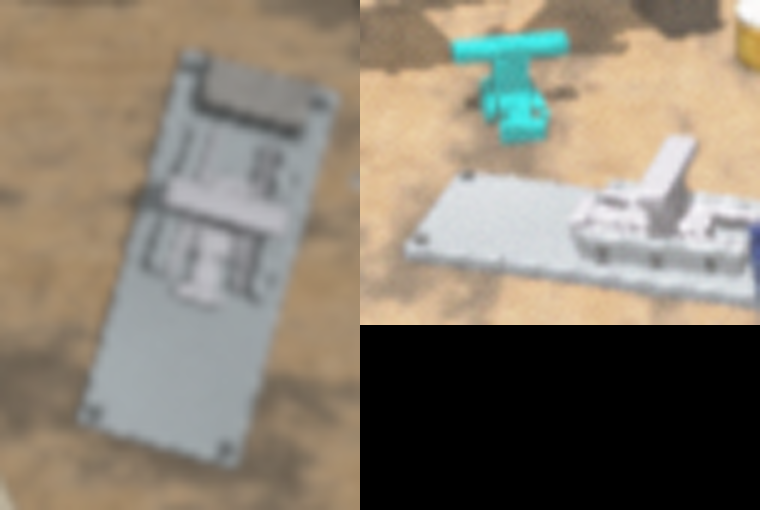

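Run:
```python
from h import *
im=np.mean([capture("top").astype(np.float32) for _ in range(4)],0)
k=12;x0,y0=270,155
a=cv2.resize(im[y0:y0+30,x0:x0+32],None,fx=k,fy=k,interpolation=cv2.INTER_CUBIC)
g=a[...,2]-a[...,0]; m=((g>-6)&(g<12)&(a.mean(2)>165)).astype(np.uint8)
n,l,st,ce=cv2.connectedComponentsWithStats(m); print(st[1:][st[1:,4]>300])
ex=np.array([np.cos(TH),np.sin(TH)]);ey=np.array([-ex[1],ex[0]])
J2=lambda u,v,z:(lambda d:np.round([d@ex,d@ey],4))(ray("top",u,v,z)[:2]-J)
for u,v in((168,180),(287,211),(280,238),(162,206),(226,209)): print("bar",J2((u+.5)/6-.5+250,(v+.5)/6-.5+130,.070))
for u,v in((175,294),(219,305)): print("pad back",J2((u+.5)/6-.5+250,(v+.5)/6-.5+130,.028))
p=np.append(J+ex*.007,.063); s=proj("side",p); print("expected side px of bar centre at x=7mm (crop)",(s-[220,185])*5)
for y in(.045,-.045):print("bar top end",(proj("side",np.append(J+ex*.007+ey*y,.070))-[220,185])*5)
```

```text
[[  102    41   233   126 13475]
 [  105   161    35    63   681]
 [  119   162   101   142  6325]]
bar [0.0169 0.045 ]
bar [ 0.0183 -0.0422]
bar [-0.0018 -0.0424]
bar [-0.0023  0.0442]
bar [ 0.0079 -0.0001]
pad back [-0.054   0.0173]
pad back [-0.0531 -0.0155]
expected side px of bar centre at x=7mm (crop) [301.52823919 166.64824332]
bar top end [317.68602645 129.2420906 ]
bar top end [284.56610439 187.223968  ]
```

```bash
python3 -c "
from h import *
rep(); print(sign_off())"
```

```text
t 23.8 tcp [0.4844 0.2898 0.1623] yaw_y -16.07 zax [ 0. -0. -1.] jig [-0.1801  0.2362] Fj [-0.6  0.9 -0.4] grip 0.005
the job is handed in; nothing more can be done
None
```

The dovetail rest is wedged in the jig's way and let go, and I handed the job in at about 24 s of the 61 s allowed.

- **Placing:** I gripped the rest by its bar, stood it on the landing with the narrow end towards the mouth, and slid it just inside the rails. I then let go.
- **Pushing:** With the fingers shut I pushed low on the pad. It began to bind after about 40 mm of pushing. The force rose smoothly over about 7 mm of travel to roughly 13 N, and I backed off.
- **Last pictures:** The rest's origin is at about x = 8 to 11 mm of the jig and within about 1 mm of centre. It is parallel to within about 1°. The arm was well clear of it.
- **Disagreements:** The bar and the pad gave origins about 3 mm apart (x ≈ 8 and 11 mm). In the side view the bar sat about 1.5 pixels lower than predicted, so it shows no lifting. It does not prove flatness to the millimetre.
- **Not measured:** While pushing, the fingers also bore down on the pad with up to about 6 N. I did not test the wedge hold by tugging, so how hard it still presses on the jig is unmeasured. I never moved or went near the flat-footed rest.

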